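Take a tight tensile grip off its base adapter

ROBOT

A 6-joint arm with a two-finger parallel gripper is mounted at the origin on a cart in front of the work surface, level with it; the furniture and walls round the work are solid. World frame = base frame: x ahead of the robot, y to its left, z up, the work surface at z = 0. Lengths are in m, angles in rad, forces in N, time in s.
With the tool pointing down it reaches from about 0.35 to 0.975 m from the base axis. Payload 4.9 kg.
Tool frame: the origin (TCP) lies on the front face of the gripper's body, between the roots of the fingers; the fingertips stand ctrl.tip_extent ahead of it and the grasp point (between the pads) lies 54 mm ahead of it (ctrl.tip_extent is the distance from the TCP to the fingertips, in m); z points along the fingers, y is the line along which they close (so a half turn about z gives the same grasp; the last joint's range is limited). The gripper opens to 85 mm and grips with 20 to 120 N. Pads are 22 mm wide; open, the fingers measure 114 mm over their backs; the gripper's body (76 mm by 85 mm) begins 54 mm behind the grasp point. The pads swing forward as they close: fully open they stand 13 mm farther back than shut.
Start: joints at [-1.22, 0.053, 1.613, -0, 1.476, -0.119], TCP at [0.283, -0.557, 0.304] pointing down, gripper open.
Joint ranges: [-3.01, 3.01], [-1.01, 2.22], [0.06, 2.58], [-1.02, 4.17], [0.09, 2.62], [-3.14, 3.14]. Speed limits (rad/s): [2.57, 2.57, 3.14, 3.14, 3.14, 3.14].

INTERFACE

Orientations are given as a rotation vector (axis times angle).
In Python, from station import ctrl gives the robot as it stands.
- The arm moves only by the tool apply_moves, never from a script. Its argument "rows" is one flat list of numbers, 6 for each row, row after row: the shift along the tool's x, y, z normalised to -1 to 1, where 1 is 0.6 m, then the turn, a rotation vector about the tool's x, y, z normalised to -1 to 1, where 1 is 90 degrees. A call has 1 to 20 rows; each row is the pose to reach, as a shift and turn from the pose commanded when the call began, along the tool's axes at that moment; what a row does not reach only later rows make up. A row lasts 1/10 s, in which the tool goes at most 50 mm and 8.59 degrees, less where a joint would pass 70% of its speed; a pose out of reach is approached as far as the arm can. A call with a number of a shift or a turn outside -1 to 1 is refused whole. A call with a gripper value outside its range is refused whole. "grip" is the opening, from 0 (shut) to 1 (fully open), set as the call begins (left out, the last holds). The fingers move at their own pace and stop on an object; "grip_force" is the grip in N (left out, the last holds). Time passes only in rows, so rows that repeat a pose let the fingers close. It gives the time, the measured TCP pose, the force, the opening and the grip force at its end, in the units of the state.
- ctrl.get_obs(): the state, without advancing time (a new reading comes with each control period).
- ctrl.get_image(name): name is "scene" or "top" or "wrist"; returns (picture, depth): 420x560x3 uint8, blue, green, red; 420x560 float32, m along the optical axis (not along the pixel's ray), 0 where there is no reading.
- ctrl.camera_model(name): a dict with "mtx" (3x3 intrinsics, pixels), "R" (3x3) and "t" (3): a world point X has camera coordinates R X + t; the wrist camera has in their place "tool_from_camera" (4x4, takes a point from camera to tool coordinates, whose origin is the TCP and whose axes are the flange's). Camera axes: x right, y down, z forward; pixel columns grow to the right and rows downward; lengths in m; the calibration is good to about 2 mm. A picture is of the moment at which its call begins: read the wrist's pose just before it. camera_model takes no time and is no camera call.
- ctrl.finish_job(): hands the job in; it is judged then, once.
The state is a dict: "t": time; "q": joint angles; "dq": joint speeds; "effort": joint torques, N m; "tool_pos": TCP position; "tool_rot": TCP orientation; "contact_force": force on the tool from outside, world axes, zero at the start; "wrist_torque": the same for the moment, N m; "opening": finger opening in m; "grip_force": force on a finger pad.
Only numpy, scipy, OpenCV 4.12 (cv2) and the standard library are available. Lean on these libraries where they do the work, as an engineer would, in place of code of your own. Each camera call takes 0.05 s, during which the arm holds its last target. There are 200 camera calls.

TASK

Draw the clevis pin with the red handle out of the base adapter and lay it in the small aluminium parts tray with the green mat. Then take hold of the tensile grip and rock it side to side, so that its snap foot lets go on one side first and then on the other, instead of dragging it straight up. Finish while holding the grip upright above the adapter, its foot just clear of the two lugs; do not put it down or let go, and leave the other things on the bench alone.

Things in the scene. Friction and masses are not known exactly. Their poses are not given: they have to be found in the camera images.
- adapter: Base adapter of a testing machine, bolted down: dark flange 104 x 134 x 12 mm with four cap screws, carrying two lugs with a pocket between them. Origin: centre of its underside, on the bench. x along the clevis pin, pointing away from the pin's handle; y is the rocking direction; z up. Spring plungers with hex nuts stick out of its two sides, to y = -43 and +43 mm, up to 28 mm high.
- lug_top (a point): Centre of the adapter at the level of the tops of its two lugs, 62 mm above the bench. The grey lugs stand at x = -18.5 and +18.5 mm, each 36 mm wide (y) and 10 mm thick (x), with an 11.6 mm bore for the pin 43 mm above the bench.
- pocket (a point): Centre of the floor of the adapter's pocket for the grip's foot, 14 mm above the bench. Side walls at y = -21.5 and +21.5 mm reach up to 28 mm above the bench. Out of each one a spring plunger with a round nose (centre 21 mm above the bench) presses in over the bead on that side of the foot and holds it down.
- pin_handle (a point): Middle of the red handle (17 mm diameter, 36 mm long) of the loose clevis pin: 118 mm long, 70 g, 10 mm steel shank. x runs along the pin from handle to point. At the start it lies level through both lugs and the grip, the handle's middle 68 mm to the -x side of the adapter's centre, 42 mm above the bench. The pin is out once drawn 56 mm along -x; it slides easily.
- pin_mid (a point): Middle of the clevis pin's length, on its axis, 42 mm from the middle of the handle toward the point. Lying in the tray it is about 12 mm above the bench.
- parts_tray: Aluminium parts tray with a green rubber mat, 170 (x) x 110 (y) x 20 mm, walls 3 mm; it is fixed. Origin: centre of its underside, on the bench; the mat's surface is 5 mm above that. It may stand left or right of the adapter.
- grip_head (a point): Where to hold the tensile grip: middle of its head, 97 mm above the bench while seated. The head is an aluminium U with two pale serrated jaw inserts, 28 (x) x 44 (y) mm, flat on both y sides from 62 to 120 mm above the bench. The whole grip weighs about 0.56 kg; it is loose, but its foot is caught in the adapter. Axes as the adapter's.
- foot (a point): Centre of the underside of the grip's foot, 83 mm below grip_head; seated it is 14 mm above the bench. Foot and shank are 24 (x) x 36 (y) mm (40 mm over the two beads); the shank goes up between the lugs with 1.5 mm of play either side in x, and has the cross hole for the pin.
- foot_left (a point): Crest of the bead on the foot's +y side, 20 mm from its middle, 3.5 mm above its underside; seated 17.5 mm above the bench. It snaps over its plunger on rising past 21 mm and is clear of it at 25 mm. Tipping the grip by 0.2 to 0.25 rad about the other bead lifts it so far, with some 25 N of side push at the head; both beads at once take about 60 N straight up.
- foot_right (a point): The same on the -y side of the foot. A side that has snapped over stays up by itself while the grip is then tipped the other way about it.
- bin: Yellow bin of machine screws, 66 x 100 x 32 mm, loose; origin at the centre of its underside. Leave alone.
- key: Black hex key, 45 x 125 x 10 mm, loose; origin under its middle. Leave alone.
- weight: Brass check weight with a knob, 38 mm diameter, 62 mm tall, 0.5 kg, loose; origin at the centre of its underside. Leave alone.

How it is judged:
On the way, in this order (a step that is already met when the one before it is completed fails the run):
1. the clevis pin is out of the adapter, lies in the parts tray and is let go (x of pin_mid in the frame of parts_tray between -0.06 and 0.06 m and y of pin_mid in the frame of parts_tray between -0.05 and 0.05 m and z of pin_mid in the frame of parts_tray below 0.019 m and contact force between the fingers and clevis_pin below 0.1 N), for 0.2 s.
2. rocked: one side of the foot has come up over its plunger while the other side is still down (((z of foot_left in the frame of adapter above 0.0228 m and z of foot_right in the frame of adapter below 0.0205 m) or (z of foot_right in the frame of adapter above 0.0228 m and z of foot_left in the frame of adapter below 0.0205 m))), for 0.05 s.
At the end, for the whole second after the job is handed in: The pin lies flat and still in the tray, let go; the grip is held by the fingers, still and upright (within 0.25 rad), touching nothing of the adapter, its foot within 40 mm of being straight above the adapter's centre and 2 to 50 mm higher than the tops of the lugs (64 to 112 mm above the bench) (all of step 1 and linear speed of clevis_pin below 0.02 m/s and z of foot in the frame of adapter between 0.064 and 0.112 m and horizontal distance between foot and adapter below 0.04 m and angle between foot's own z axis and vertical below 0.25 rad and contact force between tensile_grip and adapter below 0.1 N and contact force between the fingers and tensile_grip above 2 N and linear speed of tensile_grip below 0.03 m/s); the arm keeps its last pose, push and grip.
It fails at once if a bystander (screw bin, hex key or brass weight) is shifted by more than 30 mm (distance of any of bin, key, weight from where it was at the start of the episode above 0.03 m).
It also fails if it takes over 58 s, if anything falls off the work surface, if the arm or the gripper's body presses on something with over 40 N, if the wrist force passes 120 N, or if a joint passes its speed limit or range.

## Working session

There is one attempt and no reset: what is moved stays moved. The work goes in short steps, Python scripts to look and compute and a tool call to move; the robot and the scene stay as the last step left them, time stands still between calls to the robot, and variables do not carry over. Pictures are saved under pics/ and viewed, at most 10 in all, crops included, and the job is handed in when it is done.

Besides the shell and the picture viewer there is one more tool, called after "Call:" by a JSON object that holds its "fn" and its "kwargs", one argument or row to a line. apply_moves: Moves the arm, as the interface text tells. Its arguments: {"type":"object","properties":{"rows":{"type":"array","items":{"type":"number"}},"grip":{"type":"number"},"grip_force":{"type":"number"}},"required":["rows"]}

```bash
ls; mkdir -p pics; python3 - <<'E'
from station import ctrl
import cv2, numpy as np
print(ctrl.tip_extent, ctrl.get_obs())
for n in ("scene","top"):
    im,d=ctrl.get_image(n); cv2.imwrite(f"pics/{n}0.png",im); np.save(f"pics/{n}0.npy",d); print(n,ctrl.camera_model(n))
E
```

```text
pics
0.0726 {'t': 0.0, 'q': array([-1.21997963e+00,  5.33543620e-02,  1.61430183e+00,  5.86163172e-07,
        1.47600054e+00, -1.19020946e-01]), 'dq': array([-0.0015075 ,  0.0009712 ,  0.00043822, -0.00080134,  0.0012911 ,
        0.00119763]), 'effort': array([ 2.41162852e-03, -3.93680227e+01, -3.70175314e+01,  1.39401923e-04,
        6.96379910e-03, -1.50397817e-06]), 'tool_pos': array([ 0.28278691, -0.55682997,  0.30265974]), 'tool_rot': array([-3.05330930e+00, -7.30772461e-01,  3.73774984e-04]), 'contact_force': array([ 0.10663962, -0.18610979,  0.23994938]), 'wrist_torque': array([-0.02391185,  0.01333157, -0.04767899]), 'grip_force': 0.0, 'opening': 0.08578158098240136}
scene {'mtx': array([[536.37015157,   0.        , 277.1813241 ],
       [  0.        , 536.37015157, 209.34097779],
       [  0.        ,   0.        ,   1.        ]]), 'R': array([[-0.86670805, -0.49813415,  0.02606782],
       [-0.23704143,  0.36532245, -0.9001949 ],
       [ 0.43889466, -0.78638532, -0.43470634]]), 't': array([0.53009401, 0.23833739, 1.20042646])}
top {'mtx': array([[480.56354186,   0.        , 278.21945588],
       [  0.        , 480.56354186, 204.7841065 ],
       [  0.        ,   0.        ,   1.        ]]), 'R': array([[ 0.0226316 , -0.99959499,  0.01725277],
       [-0.99586323, -0.02405944, -0.08762176],
       [ 0.08800136, -0.01519838, -0.9960044 ]]), 't': array([-0.01596065,  0.63271782,  1.07184767])}
```

View pics/top0.png

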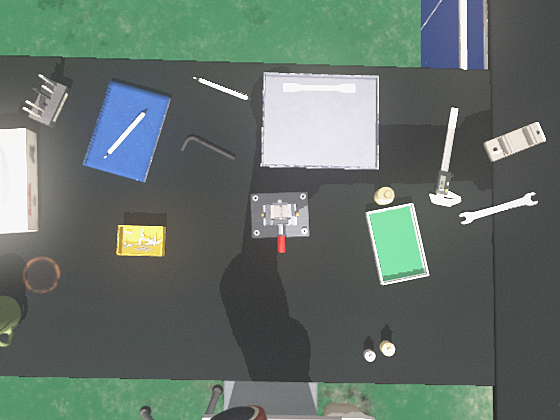

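View pics/scene0.png

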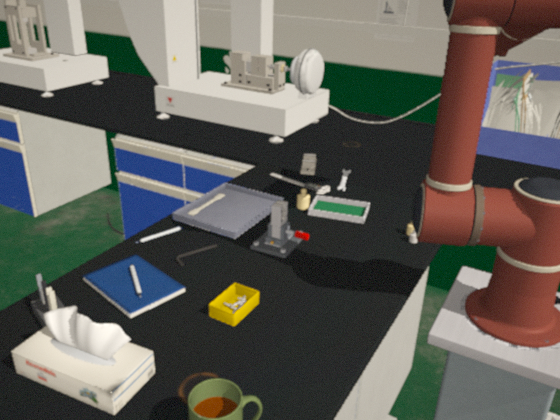

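The top view shows the adapter at about (280,215), the red handle at (282,243) pointing toward the robot, and the green tray at (397,243) on the right. The brass weight is at (384,195), the bin at (141,240) and the key at (208,147). Next I measure them.

```bash
cat > h.py <<'E'
import cv2, numpy as np
from station import ctrl
from scipy.spatial.transform import Rotation as Ro
def cloud(im,d,m):
    v,u=np.mgrid[:420,:560]; K=m["mtx"]
    P=np.stack([(u-K[0,2])/K[0,0]*d,(v-K[1,2])/K[1,1]*d,d],-1)
    return (P-m["t"])@m["R"]
def rect(P): # min-area rectangle in mm: centre,size,angle
    (c,s,a)=cv2.minAreaRect((P[:,:2]*1000).astype(np.float32)); return np.round(c,1),np.round(s,1),round(a,1)
E
python3 - <<'E'
from h import *
im=cv2.imread("pics/top0.png");d=np.load("pics/top0.npy")
C=cloud(im,d,ctrl.camera_model("top")); b,g,r=[im[...,i].astype(int) for i in range(3)]
def win(u0,u1,v0,v1):
    m=np.zeros((420,560),bool); m[v0:v1,u0:u1]=1; return m&(d>0)
red=win(265,300,225,260)&(r>g+60); P=C[red]; print("red",len(P),rect(P),P[:,2].min(),P[:,2].max(),P[P[:,2]>.04].mean(0))
gr=win(350,440,190,300)&(g>r+60)&(g>b+30); P=C[gr]; print("green",rect(P),np.median(P[:,2]),P.mean(0))
A=win(240,325,180,262)
for lo,hi in((.006,.018),(.10,.14),(.055,.068)):
    m=A&(C[...,2]>lo)&(C[...,2]<hi)&~red; P=C[m]; print(lo,len(P),rect(P),np.median(P[:,2]))
    if lo==.006:
        n,l,st,_=cv2.connectedComponentsWithStats(m.astype(np.uint8)); print(st)
W=win(370,400,180,210)&(C[...,2]>.03); print("weight",C[W].mean(0),C[W][:,2].max())
B=win(100,175,210,270)&(C[...,2]>.015); print("bin",rect(C[B]))
T=win(355,440,190,300)&(C[...,2]>.012)&(C[...,2]<.03); print("tray rim",rect(C[T]))
# bench
print("bench z",np.median(C[300:320,150:250,2]),np.median(C[270:300,330:360,2]))
E
```

```text
red 137 (array([543.3,  -9.4]), array([36.5, 17.6]), 2.8) -0.003098666712766606 0.056571478573872416 [ 0.54416155 -0.00948039  0.04759715]
green (array([ 552.2, -277.6]), array([158.7,  97.8]), 11.9) 0.005008346844070977 [ 0.55262157 -0.27761897  0.00501142]
0.006 1786 (array([610.3, -16.3]), array([167.5, 183.8]), 3.4) 0.012094494001357009
[[     0      0    560    420 233414]
 [   248    181      1      1      1]
 [   269    183      1      1      1]
 [   312    185      1      1      1]
 [   317    185      1      1      1]
 [   320    187      1      1      1]
 [   244    189      1      1      1]
 [   270    188      1      1      1]
 [   276    188      1      1      1]
 [   251    191     59     47   1773]
 [   324    219      1      1      1]
 [   303    230      1      1      1]
 [   286    238      1      1      1]
 [   255    244      1      1      1]
 [   246    253      1      1      1]]
0.1 254 (array([612.1,  -5.4]), array([27.5, 43.6]), 4.8) 0.12121731748539073
0.055 120 (array([612.8,  -3.8]), array([46.8, 37.7]), 1.7) 0.061872866738021955
weight [ 0.6604137  -0.24336268  0.04428311] 0.06445612331854356
bin (array([545.9, 309.2]), array([101.7,  66. ]), 89.7)
tray rim (array([ 568.5, -294.2]), array([213.1, 171.2]), 1.9)
bench z 0.0001087618871747571 5.826311194247998e-05
```

```bash
cat >> h.py <<'E'
def down(yaw): # tool x at yaw in the world, z down
    return Ro.from_euler("z",yaw)*Ro.from_euler("x",np.pi)
def row(p,R,p0=None,R0=None):
    o=ctrl.get_obs(); p0=o["tool_pos"] if p0 is None else p0; R0=Ro.from_rotvec(o["tool_rot"]) if R0 is None else R0
    return np.round(np.r_[R0.inv().apply(np.array(p)-p0)/.6,(R0.inv()*R).as_rotvec()/(np.pi/2)],4)
def st():
    o=ctrl.get_obs(); print({k:np.round(v,4) for k,v in o.items() if k not in("dq","effort")})
E
python3 - <<'E'
from h import *
im=cv2.imread("pics/top0.png");d=np.load("pics/top0.npy")
C=cloud(im,d,ctrl.camera_model("top")); m=(d>0)&(C[...,2]>.006)&(C[...,2]<.018); n,l,s,c=cv2.connectedComponentsWithStats(m.astype(np.uint8))
print("flange",rect(C[l==l[195,290]]),rect(C[cv2.erode((l==l[195,290]).astype(np.uint8),np.ones((3,3)))>0]))
y=np.radians(3.7)
print(row([.539,-.0097,.2],down(y))); print(row([.539,-.0097,.102],down(y)))
E
```

```text
flange (array([612.9,  -5.3]), array([104. , 134.1]), 3.6) (array([612.6,  -5.5]), array([ 98.8, 129.2]), 3.7)
[ 7.936e-01 -6.196e-01  1.726e-01 -1.200e-03  1.000e-04  2.580e-01]
[ 7.935e-01 -6.193e-01  3.359e-01 -1.200e-03  1.000e-04  2.580e-01]
```

Call:
{"fn": "apply_moves", "kwargs": {
  "rows": [0.794,-0.62,0.1,-0.001,0,0.258,0.794,-0.62,0.1,-0.001,0,0.258,0.794,-0.62,0.1,-0.001,0,0.258,0.794,-0.62,0.1,-0.001,0,0.258,0.794,-0.62,0.1,-0.001,0,0.258,0.794,-0.62,0.1,-0.001,0,0.258,0.794,-0.62,0.1,-0.001,0,0.258,0.794,-0.62,0.1,-0.001,0,0.258,0.794,-0.62,0.1,-0.001,0,0.258,0.794,-0.62,0.1,-0.001,0,0.258,0.794,-0.62,0.1,-0.001,0,0.258,0.794,-0.62,0.1,-0.001,0,0.258,0.794,-0.62,0.1,-0.001,0,0.258,0.794,-0.62,0.173,-0.001,0,0.258,0.794,-0.62,0.173,-0.001,0,0.258,0.794,-0.62,0.173,-0.001,0,0.258],
  "grip": 0.7
}}

```text
t: 1.7
tool_pos: [0.5383, -0.0103, 0.199]
tool_rot: [3.139, 0.1, -0.005]
contact_force: [0.1, 0.7, 0.6]
opening: 0.0599
grip_force: 0.0
```

```bash
python3 - <<'E'
from h import *
st(); y=np.radians(3.7); o=ctrl.get_obs()
im,d=ctrl.get_image("wrist"); m=ctrl.camera_model("wrist"); T=m["tool_from_camera"]
cv2.imwrite("pics/w1.png",im)
Rw=Ro.from_rotvec(o["tool_rot"]).as_matrix(); R=(Rw@T[:3,:3]).T; t=-R@(Rw@T[:3,3]+o["tool_pos"])
C=cloud(im,d,dict(mtx=m["mtx"],R=R,t=t)); b,g,r=[im[...,i].astype(int) for i in range(3)]
P=C[(r>g+60)&(r>b+60)&(d>0)&(C[...,2]>.03)]; print(len(P),rect(P),P[:,2].max())
P=C[(d>0)&(C[...,2]>.11)&(C[...,2]<.13)]; print(len(P), rect(P) if len(P) else 0)
print(row([.539,-.0097,.102],down(y)))
E
```

```text
{'t': np.float64(1.7), 'q': array([-1.5670e-01, -6.3800e-02,  1.9093e+00, -1.7000e-03,  1.2989e+00,
        1.3506e+00]), 'tool_pos': array([ 0.5383, -0.0103,  0.199 ]), 'tool_rot': array([ 3.139 ,  0.1003, -0.0049]), 'contact_force': array([0.1291, 0.7262, 0.5616]), 'wrist_torque': array([-0.0065, -0.0183,  0.0009]), 'grip_force': np.float64(0.0), 'opening': np.float64(0.0599)}
1026 (array([544.7, -10.2]), array([36.7, 17.3]), 2.9) 0.051986617530762065
5234 (array([611.4,  -5.7]), array([29.4, 44.1]), 3.6)
[-4.000e-04 -1.700e-03  1.645e-01  1.000e-03 -1.000e-04 -6.000e-04]
```

Call:
{"fn": "apply_moves", "kwargs": {
  "rows": [0,-0.001,0.08,0.001,0,0,0,-0.001,0.13,0.001,0,0,0,-0.001,0.162,0.001,0,0,0,-0.001,0.162,0.001,0,0]
}}

```text
t: 2.15
tool_pos: [0.5382, -0.0101, 0.1016]
tool_rot: [-3.139, -0.099, 0.005]
contact_force: [-0.1, 0.4, -0.6]
opening: 0.0599
grip_force: 0.0
```

Call:
{"fn": "apply_moves", "kwargs": {
  "rows": [0,0,0,0,0,0,0,0,0,0,0,0,0,0,0,0,0,0,0,0,0,0,0,0,0,0,0,0,0,0,0,0,0,0,0,0,0,0,0,0,0,0,0,0,0,0,0,0],
  "grip": 0,
  "grip_force": 40
}}

```text
t: 2.95
tool_pos: [0.5406, -0.0097, 0.1043]
tool_rot: [3.139, 0.101, 0.006]
contact_force: [1.8, -0.4, 6.4]
opening: 0.0155
grip_force: 39.4
```

Call:
{"fn": "apply_moves", "kwargs": {
  "rows": [-0.003,0,0,0,0,0,-0.003,0,0,0,0,0,-0.003,0,0,0,0,0,-0.003,0,0.009,0,0,0,-0.003,0,0.009,0,0,0],
  "grip": 0.5
}}

```text
t: 3.45
tool_pos: [0.5365, -0.0094, 0.0961]
tool_rot: [-3.139, -0.101, 0.004]
contact_force: [-0.4, 0.3, 0.8]
opening: 0.0427
grip_force: 0.0
```

Call:
{"fn": "apply_moves", "kwargs": {
  "rows": [0,0,0,0,0,0,0,0,0,0,0,0,0,0,0,0,0,0,0,0,0,0,0,0,0,0,0,0,0,0,0,0,0,0,0,0,0,0,0,0,0,0],
  "grip": 0,
  "grip_force": 40
}}

```text
t: 4.15
tool_pos: [0.5375, -0.0095, 0.0975]
tool_rot: [-3.14, -0.101, -0.0]
contact_force: [0.3, 0.9, -0.5]
opening: 0.0159
grip_force: 38.9
```

Call:
{"fn": "apply_moves", "kwargs": {
  "rows": [-0.02,0,0,0,0,0,-0.045,0,0,0,0,0,-0.07,0,0,0,0,0,-0.095,0,0,0,0,0,-0.12,0,0,0,0,0,-0.12,0,0,0,0,0,-0.12,0,-0.05,0,0,0,-0.12,0,-0.1,0,0,0,-0.12,0,-0.1,0,0,0]
}}

```text
t: 5.05
tool_pos: [0.4687, -0.0147, 0.1624]
tool_rot: [3.138, 0.101, 0.016]
contact_force: [0.3, -0.0, 0.2]
opening: 0.0157
grip_force: 39.1
```

```bash
python3 - <<'E'
from h import *
st(); im,d=ctrl.get_image("wrist"); im2,_=ctrl.get_image("scene")
z=cv2.resize(im2[180:290,220:380],(560,385)); cv2.imwrite("pics/p2.png",cv2.resize(np.vstack([im,z]),None,fx=.74,fy=.74))
y=np.radians(11.9); c=np.array([.5525,-.2778])-.047*np.array([np.cos(y),np.sin(y)])
for h in(.16,.08): print(row([*c,h],down(y)))
E
```

```text
{'t': np.float64(5.05), 'q': array([-1.9040e-01, -2.0300e-01,  2.1005e+00,  2.0000e-04,  1.2340e+00,
        1.3158e+00]), 'tool_pos': array([ 0.4687, -0.0147,  0.1624]), 'tool_rot': array([3.1379, 0.1013, 0.0155]), 'contact_force': array([ 0.3198, -0.0329,  0.1876]), 'wrist_torque': array([-0.0657, -0.0769, -0.0126]), 'grip_force': np.float64(39.1097), 'opening': np.float64(0.0157)}
[ 3.750e-02  4.587e-01 -2.700e-03  4.000e-04 -1.500e-03 -9.110e-02]
[ 3.720e-02  4.586e-01  1.307e-01  4.000e-04 -1.500e-03 -9.110e-02]
```

View pics/p2.png

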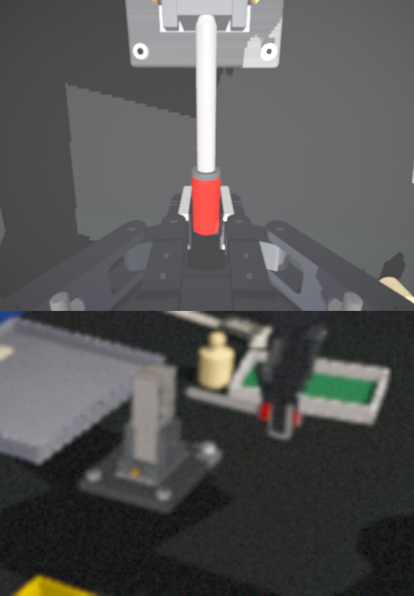

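The pin is out, level and held centrally; the red handle is between the pads at (205,205) with the shank pointing ahead. I'll carry it to the tray.

Call:
{"fn": "apply_moves", "kwargs": {
  "rows": [0.037,0.459,0,0,-0.001,-0.091,0.037,0.459,0,0,-0.001,-0.091,0.037,0.459,0,0,-0.001,-0.091,0.037,0.459,0,0,-0.001,-0.091,0.037,0.459,0,0,-0.001,-0.091,0.037,0.459,0,0,-0.001,-0.091,0.037,0.459,0,0,-0.001,-0.091,0.037,0.459,0,0,-0.001,-0.091,0.037,0.459,0.05,0,-0.001,-0.091,0.037,0.459,0.1,0,-0.001,-0.091,0.037,0.459,0.125,0,-0.001,-0.091,0.037,0.459,0.131,0,-0.001,-0.091,0.037,0.459,0.131,0,-0.001,-0.091,0.037,0.459,0.131,0,-0.001,-0.091]
}}

```text
t: 6.55
tool_pos: [0.5057, -0.2867, 0.0788]
tool_rot: [-3.124, -0.327, 0.002]
contact_force: [0.3, -0.6, 0.1]
opening: 0.0156
grip_force: 39.6
```

Call:
{"fn": "apply_moves", "kwargs": {
  "rows": [0,0,0,0,0,0,0,0,0,0,0,0,0,0,0,0,0,0,0,0,0,0,0,0,0,0,-0.05,0,0,0,0,0,-0.13,0,0,0,0,0,-0.21,0,0,0,0,0,-0.29,0,0,0,0,0,-0.29,0,0,0],
  "grip": 0.45
}}

```text
t: 7.45
tool_pos: [0.5088, -0.2898, 0.2627]
tool_rot: [3.114, 0.324, 0.017]
contact_force: [-0.1, -0.3, 0.0]
opening: 0.0385
grip_force: 0.0
```

```bash
python3 - <<'E'
from h import *
st(); im,d=ctrl.get_image("wrist"); im2,_=ctrl.get_image("scene")
cv2.imwrite("pics/p3.png",cv2.resize(np.vstack([im,cv2.resize(im2[160:270,260:420],(560,385))]),None,fx=.74,fy=.74))
y=np.radians(3.6)
print(row([.6125,-.0054,.254],down(y+np.pi*0)))
E
```

```text
{'t': np.float64(7.45), 'q': array([-6.4450e-01, -1.9000e-02,  1.7551e+00, -9.0000e-04,  1.3903e+00,
        7.1890e-01]), 'tool_pos': array([ 0.5088, -0.2898,  0.2627]), 'tool_rot': array([3.1137, 0.3242, 0.0166]), 'contact_force': array([-0.0704, -0.3017,  0.0152]), 'wrist_torque': array([ 0.0195, -0.0123,  0.0083]), 'grip_force': np.float64(0.0), 'opening': np.float64(0.0385)}
[ 0.27   -0.4247  0.0009  0.0018 -0.0011  0.092 ]
```

View pics/p3.png

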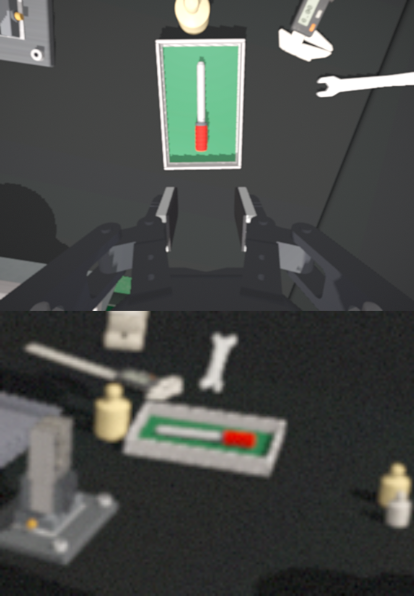

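The pin lies in the middle of the green mat, let go, at about (201,105). Next I go above the grip head.

Call:
{"fn": "apply_moves", "kwargs": {
  "rows": [0.27,-0.425,0,0.002,-0.001,0.092,0.27,-0.425,0,0.002,-0.001,0.092,0.27,-0.425,0,0.002,-0.001,0.092,0.27,-0.425,0,0.002,-0.001,0.092,0.27,-0.425,0,0.002,-0.001,0.092,0.27,-0.425,0,0.002,-0.001,0.092,0.27,-0.425,0,0.002,-0.001,0.092,0.27,-0.425,0,0.002,-0.001,0.092,0.27,-0.425,0,0.002,-0.001,0.092],
  "grip": 1
}}

```text
t: 8.45
tool_pos: [0.611, -0.0053, 0.2508]
tool_rot: [-3.137, -0.098, 0.01]
contact_force: [-0.3, -0.6, 0.4]
opening: 0.0851
grip_force: 0.0
```

```bash
python3 - <<'E'
from h import *
st(); print(row([.6122,-.0055,.151],down(np.radians(3.6))))
E
```

```text
{'t': np.float64(8.45), 'q': array([-0.131 ,  0.0605,  1.6946,  0.0019,  1.393 ,  1.377 ]), 'tool_pos': array([ 0.611 , -0.0053,  0.2508]), 'tool_rot': array([-3.1372, -0.0979,  0.0097]), 'contact_force': array([-0.3261, -0.6455,  0.4158]), 'wrist_torque': array([-0.0175,  0.013 ,  0.0044]), 'grip_force': np.float64(0.0), 'opening': np.float64(0.0851)}
[ 0.003   0.001   0.1664 -0.0019  0.0039 -0.0003]
```

Call:
{"fn": "apply_moves", "kwargs": {
  "rows": [0.003,0.001,0.06,-0.002,0.003,0,0.003,0.001,0.12,-0.002,0.003,0,0.003,0.001,0.155,-0.002,0.003,0,0.003,0.001,0.166,-0.002,0.003,0,0.003,0.001,0.166,-0.002,0.003,0]
}}

```text
t: 8.95
tool_pos: [0.6124, -0.0061, 0.1517]
tool_rot: [-3.14, -0.096, 0.002]
contact_force: [-0.0, -0.4, -0.5]
opening: 0.0856
grip_force: 0.0
```

Call:
{"fn": "apply_moves", "kwargs": {
  "rows": [0,0,0,0,0,0,0,0,0,0,0,0,0,0,0,0,0,0,0,0,0,0,0,0,0,0,0,0,0,0,0,0,0,0,0,0,0,0,0,0,0,0,0,0,0,0,0,0],
  "grip": 0,
  "grip_force": 110
}}

```text
t: 9.75
tool_pos: [0.6145, -0.0048, 0.1552]
tool_rot: [3.139, 0.099, 0.008]
contact_force: [0.1, 0.5, 6.0]
opening: 0.0429
grip_force: 113.3
```

```bash
cat > rock.py <<'E'
from h import *
import sys
# adapter frame; grip rocked by a about its x axis, pivot (y,z) mm; prints rows relative to current pose
ya=np.radians(3.6); A=Ro.from_euler("z",ya); O=np.array([.6128,-.0053,0])
def rock(angs,py,pz,lift=0):
    o=ctrl.get_obs(); R0=Ro.from_rotvec(o["tool_rot"]); piv=O+A.apply([0,py/1e3,pz/1e3])
    for a in angs:
        D=A*Ro.from_euler("x",a)*A.inv()
        print(a,row(piv+D.apply(o["tool_pos"]-piv)+[0,0,lift],D*R0).tolist())
E
python3 -c "
from rock import *
st(); rock([.08,.16,.24,.3],-20,17.5)"
```

```text
{'t': np.float64(9.75), 'q': array([-1.2900e-01,  1.5940e-01,  1.7574e+00,  2.0000e-04,  1.2195e+00,
        1.3785e+00]), 'tool_pos': array([ 0.6145, -0.0048,  0.1552]), 'tool_rot': array([3.1393, 0.0993, 0.0081]), 'contact_force': array([0.0614, 0.5369, 5.983 ]), 'wrist_torque': array([ 0.0317,  0.0317, -0.0383]), 'grip_force': np.float64(113.3), 'opening': np.float64(0.0429)}
0.08 [0.0, 0.0185, -0.002, 0.0509, 0.0, 0.0003]
0.16 [-0.0, 0.037, -0.0024, 0.1019, 0.0, 0.0005]
0.24 [-0.0, 0.0555, -0.0014, 0.1528, 0.0001, 0.0008]
0.3 [-0.0, 0.0693, 0.0003, 0.191, 0.0001, 0.001]
```

Call:
{"fn": "apply_moves", "kwargs": {
  "rows": [0,0.009,-0.003,0.025,0,0,0,0.0185,-0.003,0.051,0,0,0,0.028,-0.003,0.077,0,0,0,0.037,-0.003,0.102,0,0,0,0.046,-0.003,0.128,0,0,0,0.0555,-0.002,0.153,0,0,0,0.0555,-0.002,0.153,0,0,0,0.0555,-0.002,0.153,0,0]
}}

```text
t: 10.55
tool_pos: [0.6162, -0.0378, 0.1551]
tool_rot: [-2.9, -0.091, 0.005]
contact_force: [3.3, 2.7, 2.6]
opening: 0.0428
grip_force: 113.4
```

```bash
cat >> rock.py <<'E'
p_s,R_s=np.array([.6145,-.0048,.1552]),Ro.from_rotvec([3.1393,.0993,.0081]) # tool pose while seated
def beads(): # where the beads are if the grip is rigid in the fingers
    o=ctrl.get_obs(); R=Ro.from_rotvec(o["tool_rot"])*R_s.inv()
    for n,y in(("L",20),("R",-20),("foot",0)):
        s=O+A.apply([0,y/1e3,.0175 if y else .014]); print(n,np.round(A.inv().apply(o["tool_pos"]+R.apply(s-p_s)-O)*1e3,1))
    print("tilt",np.round(A.inv().apply(R.as_rotvec()),3))
def pic(name,f=None):
    im,_=ctrl.get_image("scene"); cv2.imwrite(name,cv2.resize(im[195:270,235:320],None,fx=7,fy=7,interpolation=cv2.INTER_CUBIC))
E
python3 -c "
from rock import *
st(); beads(); pic('pics/r1.png')"
```

```text
{'t': np.float64(10.55), 'q': array([-0.2588,  0.1908,  1.7329,  0.2375,  1.2988,  1.1756]), 'tool_pos': array([ 0.6162, -0.0378,  0.1551]), 'tool_rot': array([-2.9003, -0.0914,  0.0052]), 'contact_force': array([3.3335, 2.7396, 2.65  ]), 'wrist_torque': array([ 0.5185, -0.5344, -0.1062]), 'grip_force': np.float64(113.4472), 'opening': np.float64(0.0428)}
L [-0.6 19.2 26.1]
R [ -0.6 -19.7  16.5]
foot [-0.6  0.6 17.9]
tilt [0.241 0.001 0.   ]
```

View pics/r1.png

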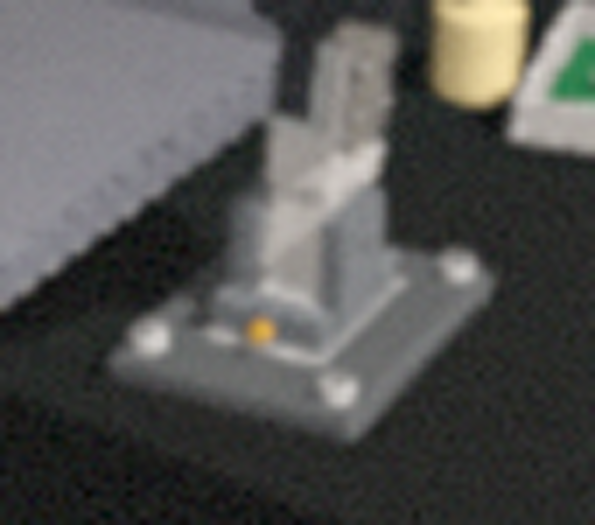

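The grip is tipped toward -y, with the +y bead up at about 26 mm and the -y bead down at about 17 mm, so the first side has snapped over. Next I rock back about the raised bead.

```bash
python3 -c "
from rock import *
rock([-.08,-.16,-.24,-.32,-.4,-.46],19.2,26)"
```

```text
-0.08 [0.0, -0.0184, -0.0019, -0.0509, -0.0001, -0.0002]
-0.16 [0.0001, -0.037, -0.0023, -0.1019, -0.0001, -0.0004]
-0.24 [0.0001, -0.0555, -0.0012, -0.1528, -0.0002, -0.0006]
-0.32 [0.0001, -0.0739, 0.0013, -0.2037, -0.0003, -0.0008]
-0.4 [0.0001, -0.092, 0.0053, -0.2546, -0.0003, -0.001]
-0.46 [0.0001, -0.1053, 0.0093, -0.2928, -0.0004, -0.0011]
```

Call:
{"fn": "apply_moves", "kwargs": {
  "rows": [0,-0.0092,-0.003,-0.025,0,0,0,-0.0184,-0.004,-0.051,0,0,0,-0.028,-0.004,-0.077,0,0,0,-0.037,-0.004,-0.102,0,0,0,-0.046,-0.004,-0.128,0,0,0,-0.0555,-0.003,-0.153,0,0,0,-0.065,-0.002,-0.178,0,0,0,-0.074,-0.001,-0.204,0,0,0,-0.083,0.001,-0.229,0,0,0,-0.092,0.003,-0.255,0,0,0,-0.092,0.003,-0.255,0,0,0,-0.092,0.003,-0.255,0,0]
}}

```text
t: 11.8
tool_pos: [0.6115, 0.0163, 0.1641]
tool_rot: [2.981, 0.095, 0.009]
contact_force: [5.6, 0.6, -7.8]
opening: 0.0431
grip_force: 115.2
```

```bash
python3 -c "
from rock import *
st(); beads(); print(row(p_s+[-.002,0,.015],R_s)); print(row(p_s+[-.002,0,.07],R_s))"
```

```text
{'t': np.float64(11.8), 'q': array([-0.0413,  0.1469,  1.7599, -0.1689,  1.2216,  1.5225]), 'tool_pos': array([0.6115, 0.0163, 0.1641]), 'tool_rot': array([2.9805, 0.0952, 0.009 ]), 'contact_force': array([ 5.5619,  0.6476, -7.7529]), 'wrist_torque': array([ 0.5423, -1.0243,  0.1843]), 'grip_force': np.float64(115.1848), 'opening': np.float64(0.0431)}
L [-2.2 19.2 25.1]
R [ -2.2 -20.3  31.4]
foot [-2.3 -1.1 24.8]
tilt [-0.159  0.004  0.   ]
[-0.0005  0.0363 -0.0044  0.1011  0.0026  0.0006]
[-0.0005  0.0509 -0.0949  0.1011  0.0026  0.0006]
```

Both beads are now over their plungers, at about 25 and 31 mm. I'll straighten it while rising.

Call:
{"fn": "apply_moves", "kwargs": {
  "rows": [0.003,0,-0.01,0,0,0,0.003,0.012,-0.015,0.033,0.001,0,0.003,0.024,-0.02,0.067,0.002,0,0.003,0.036,-0.025,0.101,0.002,0,0.003,0.038,-0.04,0.101,0.002,0,0.003,0.042,-0.055,0.101,0.002,0,0.003,0.046,-0.07,0.101,0.002,0,0.003,0.05,-0.085,0.101,0.002,0,0.003,0.051,-0.1,0.101,0.002,0,0.003,0.051,-0.105,0.101,0.002,0,0.003,0.051,-0.105,0.101,0.002,0,0.003,0.051,-0.105,0.101,0.002,0,0.003,0.051,-0.105,0.101,0.002,0]
}}

```text
t: 13.1
tool_pos: [0.6146, -0.0041, 0.2319]
tool_rot: [3.139, 0.099, 0.005]
contact_force: [-0.3, 0.0, -6.4]
opening: 0.0426
grip_force: 115.5
```

```bash
python3 -c "
from rock import *
st(); beads(); 
im,_=ctrl.get_image('scene'); cv2.imwrite('pics/f.png',cv2.resize(im[165:270,220:380],None,fx=4.5,fy=4.5,interpolation=cv2.INTER_CUBIC))"
```

```text
{'t': np.float64(13.1), 'q': array([-1.2740e-01,  8.0200e-02,  1.7066e+00, -9.0000e-04,  1.3512e+00,
        1.3803e+00]), 'tool_pos': array([ 0.6146, -0.0041,  0.2319]), 'tool_rot': array([3.1386, 0.0993, 0.0054]), 'contact_force': array([-0.3253,  0.0125, -6.3594]), 'wrist_torque': array([-0.0441,  0.0125,  0.0289]), 'grip_force': np.float64(115.502), 'opening': np.float64(0.0426)}
L [-0.1 20.6 94.2]
R [ -0.1 -19.4  94.3]
foot [-0.1  0.6 90.7]
tilt [-0.001  0.002  0.   ]
```

View pics/f.png

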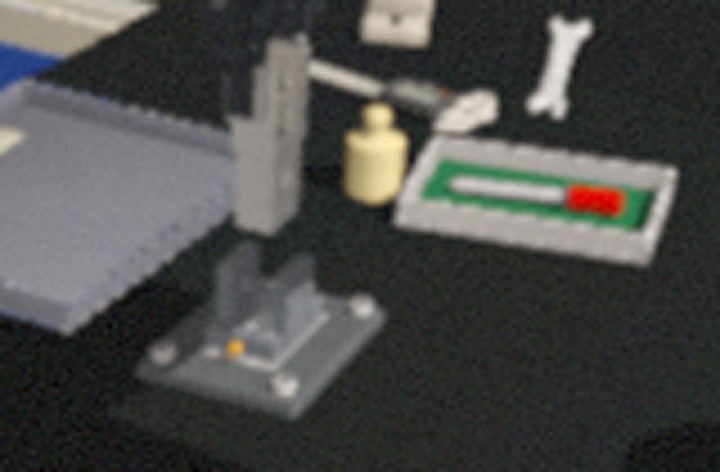

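The grip hangs upright above the empty adapter, its foot about 28 mm over the lugs at (265,225). The pin lies flat in the tray at (540,195). I let it settle, then hand in.

Call:
{"fn": "apply_moves", "kwargs": {
  "rows": [0,0,0,0,0,0,0,0,0,0,0,0,0,0,0,0,0,0,0,0,0,0,0,0,0,0,0,0,0,0]
}}

```text
t: 13.65
tool_pos: [0.615, -0.0042, 0.2328]
tool_rot: [3.138, 0.099, 0.008]
contact_force: [0.1, 0.5, -4.3]
opening: 0.0426
grip_force: 115.5
```

```bash
python3 -c "
from rock import *
st(); beads(); print(ctrl.finish_job())"
```

```text
{'t': np.float64(13.65), 'q': array([-1.2750e-01,  7.9600e-02,  1.7057e+00, -9.0000e-04,  1.3512e+00,
        1.3803e+00]), 'tool_pos': array([ 0.615 , -0.0042,  0.2328]), 'tool_rot': array([3.1384, 0.0992, 0.0077]), 'contact_force': array([ 0.0539,  0.5295, -4.2864]), 'wrist_torque': array([ 0.0027, -0.0545,  0.029 ]), 'grip_force': np.float64(115.5019), 'opening': np.float64(0.0426)}
L [ 0.5 20.4 95.1]
R [  0.5 -19.6  95.1]
foot [ 0.5  0.4 91.6]
tilt [-0.001  0.    -0.   ]
the job is handed in; nothing more can be done
None
```

The job is handed in at 13.7 s (no verdict was returned): the pin lies in the green tray, and the grip was rocked free one side at a time and is held upright with its foot about 92 mm above the bench, 30 mm over the lugs.

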